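# Open the touch-latch first-aid cupboard

### The arm

A 6-joint arm with a two-finger parallel gripper is mounted at the origin on the work surface. World frame = base frame: x ahead of the robot, y to its left, z up, the work surface at z = 0. Lengths are in m, angles in rad, forces in N, time in s.
With the tool pointing down it reaches from about 0.275 to 0.85 m from the base axis. Payload 5.2 kg.
Tool frame: the origin (TCP) lies midway between the tips of the shut fingers; the grasp point (between the pads) lies 19 mm behind it; z points along the fingers, y is the direction in which the jaws open and shut (so a half turn about z gives the same grasp; the last joint's range is limited). The gripper opens to 85 mm and grips with 20 to 120 N. Pads are 22 mm wide; open, the fingers measure 114 mm over their backs; the gripper's body (76 mm by 85 mm) begins 54 mm behind the grasp point. The pads swing forward as they close: fully open they stand 13 mm farther back than shut.
Start: joints at [1.104, 0.259, 1.535, -0, 1.348, -0.203], TCP at [0.143, 0.531, 0.231] pointing down, gripper open.
Joint ranges: [-3.14, 3.14], [-0.91, 2.08], [0.19, 2.58], [-1.22, 4.36], [0.22, 2.71], [-3.12, 3.12]. Speed limits (rad/s): [2.57, 2.57, 3.14, 3.14, 3.14, 3.14].

### API

Orientations are given as a rotation vector (axis times angle).
In Python, from rig import sense, cams, order, silhouettes, mark_of gives the robot as it stands. The module is installed in compiled form; this text tells all that it offers.
- The arm moves only by the tool apply_moves, never from a script. Its arguments are lists of equal length, an entry for each row: "offset": the shift along the world's x, y, z in cm, a list of three; "spin": the turn about the world's z in degrees. A call has 1 to 20 rows; each row is the pose to reach, as a shift and turn from the pose commanded when the call began; what a row does not reach only later rows make up. A row lasts 1/12 s, in which the tool goes at most 41.7 mm and 7.16 degrees, less where a joint would pass 70% of its speed; a pose out of reach is approached as far as the arm can. A call with a gripper value outside its range is refused whole. "hand" is the opening in per cent of the stroke, from 0 (shut) to 100 (fully open), set as the call begins (left out, the last holds). The fingers move at their own pace and stop on an object; the grip force is fixed at half the most. Time passes only in rows, so rows that repeat a pose let the fingers close. It gives the time, the measured TCP pose, the force and the opening at its end, in the units of the state.
- sense(): the state, without advancing time (a new reading comes with each control period).
- cams.capture(name): name is "side" or "top"; returns a dict with "frame" (384x512x3 uint8, blue, green, red), "intrinsics" (3x3 intrinsics, pixels), "pose" (4x4, takes a point from camera to world coordinates). Camera axes: x right, y up, looking along -z (the intrinsics and any distortion apply to the point x, -y, -z); pixel columns grow to the right and rows downward; lengths in m; the calibration is good to about 2 mm. A picture is of the moment at which its call begins. There is no depth.
- order.hand_in(): hands the job in, once; it reports no verdict.
Trained networks look in a picture, given as the dict that the camera call returned (one of the last four; its "shot" number tells which), for a name from the list of things; names that differ only in an ending like _2 or _b are one class to them, and where a whole thing is asked for, a point or a joint stands for the part that bears it (a point fixed in the world has none). Each returns a list of dicts, best first, with "confidence" (0 to 1); they miss things now and then, are a little off and sometimes report something else, mostly with a low value. They report only what shows in the picture. A call takes as long as a camera call.
- silhouettes(name, picture): "mask" (384x512 bool, what is visible of it) and "bbox" ([left, top, width, height] in pixels, round what is visible of it).
- mark_of(name, picture): "pixel" ([column, row] in pixels: a listed point, or the origin of a listed thing).
The state is a dict: "clock": time; "joint_positions": joint angles; "joint_vel": joint speeds; "effort": joint torques, N m; "tool_pos": TCP position; "orientation": TCP orientation; "force": force on the tool from outside, world axes, zero at the start; "torque": the same for the moment, N m; "width": finger opening in m.
Only numpy, scipy, OpenCV 4.12 (cv2) and the standard library are available. Lean on these libraries where they do the work, as an engineer would, in place of code of your own. Each camera call takes 0.05 s, during which the arm holds its last target. There are 200 camera calls.

### The job

Open the green first-aid cupboard without gripping anything: press its door in near the free edge with a fingertip until the touch catch trips, draw back and let the door spring ajar by itself, then reach behind its edge with the outside of the fingers and push it wide open, about square to the cupboard's front, and leave it there. Use only light force on the door, do not pinch it, and leave the red cupboard shut and everything else where it stands.

Things in the scene. Friction and masses are not known exactly. Their poses are not given: they have to be found in the camera images.
- green_cupboard: the first-aid cupboard: green cupboard, 210 mm wide, 146 mm deep (70 mm before to 76 mm behind its origin), 220 mm high, fixed to the table; origin at the centre of its underside, z up, x from front to back, so its door looks to -x; y to the left as seen by the robot; a white cross is on its door and top
- red_cupboard: red cupboard, 210 mm wide, 146 mm deep (70 mm before to 76 mm behind its origin), 220 mm high, fixed to the table; origin at the centre of its underside, z up, x from front to back, so its door looks to -x; y to the left as seen by the robot; two yellow bars are on its door and top; to be left shut
- green_door (a joint): angle of the green door: 206 mm wide, 14 mm thick, 6 to 214 mm above the table, 0.45 kg, no handle, hinged on its left (+y) side. rad: 0 shut, negative pushed in (stop at -0.05: 10 mm at the free edge), positive open (stop 1.75). The catch trips at -0.023 (about 3 N at the free edge; push to the stop to be sure) and cannot latch again; the door then moves out with the finger to about 0.4
- red_door (a joint): angle of the red door, built just like the green one (same size, left hinge, same touch catch, same values); a touch that pushes it in can trip its catch; to be left shut
- green_press (a point): point on the outer face of the green door, 26 mm from its free (right) edge, 170 mm above the table, 44 mm below the door's top edge; good to press; moves with the door. Shut, it lies 94 mm before, 77 mm right of the cupboard's origin
- green_hinge (a point): on the green door's vertical hinge axis, in its inner face's plane, 170 mm above the table; shut, it lies 80 mm before (-x) and 103 mm left (+y) of the cupboard's origin. The press point is 180 mm from it along the door. The catch's plunger meets the door 110 mm from the hinge, 90 mm above the table; past ajar (80 mm at the free edge) the door drags a little and stays where it is left
- first_aid_tin: white tin 50 x 120 x 55 mm standing inside the green cupboard, out of sight until it is open; origin at the centre of its underside; stays there
- tape_roll: grey roll of tape, 80 mm across, 45 mm high, lying on the rear of the green cupboard's top; origin at the centre of its underside; bystander
- torch: black hand lamp with a blue band, 64 mm across, 110 mm tall, standing on the rear of the red cupboard's top; origin at the centre of its underside; bystander
- hard_hat: orange hard hat, 250 mm across, 132 mm high, on the table to the robot's right; origin at the centre of its underside; bystander
- cleaner_bottle: amber bottle, 72 mm across, 210 mm tall, on the table to the robot's left; origin at the centre of its underside; bystander
- paint_can: small can with a blue label, 60 mm across, 70 mm tall, on the table to the robot's right, between it and the cupboards; origin at the centre of its underside; bystander
- spares_box: cardboard box 150 x 120 x 90 mm with a paper band, on the table to the robot's left; origin at the centre of its underside; bystander

How it is judged:
By the outcome, as a careful person would: the job done as asked, in the order asked, and still so for the second after the job is handed in, with the robot touching nothing.
It also fails if it takes over 56 s, if anything falls off the work surface, if the arm or the gripper's body presses on something with over 40 N, if the wrist force passes 120 N, or if a joint passes its speed limit or range.

## Working session

There is one attempt and no reset: what is moved stays moved. The work goes in short steps, Python scripts to look and compute and a tool call to move; the robot and the scene stay as the last step left them, time stands still between calls to the robot, and variables do not carry over. Pictures are saved under pics/ and viewed, on a budget of 10 in all, crops included, one or two more only if the job needs it, and the job is handed in when it is done.

Besides the shell and the picture viewer there is one more tool, called after "Emit:" in YAML: its name, and indented under it one key for each argument. apply_moves: Moves the arm, as the interface text tells. Its arguments: {"type":"object","properties":{"offset":{"type":"array","items":{"type":"array","items":{"type":"number"}}},"spin":{"type":"array","items":{"type":"number"}},"hand":{"type":"number"}},"required":["offset","spin"]}

```bash
mkdir -p pics
cat > h.py <<'E'
import numpy as np, cv2
from rig import sense, cams, order, silhouettes, mark_of
def ray(pic,px):
    K=np.array(pic["intrinsics"]);T=np.array(pic["pose"])
    d=np.linalg.inv(K)@[px[0],px[1],1]; d=T[:3,:3]@[d[0],-d[1],-d[2]]
    return T[:3,3],d/np.linalg.norm(d)
def atz(pic,px,z):
    o,d=ray(pic,px); return o+d*(z-o[2])/d[2]
def proj(pic,p):
    K=np.array(pic["intrinsics"]);T=np.linalg.inv(np.array(pic["pose"]))
    c=T[:3,:3]@np.array(p)+T[:3,3]; u=K@[c[0],-c[1],-c[2]]; return u[:2]/u[2]
def tri(rs):
    A=0;b=0
    for o,d in rs:
        M=np.eye(3)-np.outer(d,d);A=A+M;b=b+M@o
    return np.linalg.solve(A,b)
E
python3 - <<'E'
from h import *
s=sense();print({k:np.round(v,3) for k,v in s.items()})
P={n:cams.capture(n) for n in("side","top")}
for n in P: print(n,np.round(P[n]["pose"],3).tolist(),P[n]["intrinsics"]); print([k for k in P[n]])
cv2.imwrite("pics/a.png",np.hstack([P["side"]["frame"],P["top"]["frame"]])[:, :] if 0 else cv2.resize(np.vstack([P["side"]["frame"],P["top"]["frame"]]),(400,600)))
cv2.imwrite("pics/side0.png",P["side"]["frame"]);cv2.imwrite("pics/top0.png",P["top"]["frame"])
for t,z in dict(green_cupboard=0,red_cupboard=0,green_press=.17,green_hinge=.17,tape_roll=.22,torch=.22,hard_hat=0,cleaner_bottle=0,paint_can=0,spares_box=0).items():
    rs=[]
    for n in P:
        m=mark_of(t,P[n])
        for q in m[:2]: print(t,n,round(q["confidence"],2),np.round(q["pixel"]),np.round(atz(P[n],q["pixel"],z),3))
        if m: rs.append(ray(P[n],m[0]["pixel"]))
    if len(rs)==2: print("   tri",np.round(tri(rs),3))
E
```

```text
{'clock': np.float64(0.0), 'joint_positions': array([ 1.104,  0.259,  1.536, -0.   ,  1.348, -0.203]), 'joint_vel': array([ 0.002, -0.001,  0.   ,  0.   ,  0.001, -0.   ]), 'effort': array([ 0.0000e+00, -4.4603e+01, -2.9058e+01, -0.0000e+00,  1.2000e-02,
       -0.0000e+00]), 'tool_pos': array([0.143, 0.53 , 0.23 ]), 'orientation': array([-4.130e-01, -3.114e+00,  3.000e-03]), 'force': array([-0.968, -0.557, -0.33 ]), 'torque': array([-0.012,  0.033,  0.021]), 'width': np.float64(0.085)}
side [[-0.316, 0.895, -0.315, 0.154], [-0.949, -0.295, 0.113, 0.12], [0.008, 0.334, 0.942, 1.41], [0.0, 0.0, 0.0, 1.0]] [[409.19649576   0.         245.93597201]
 [  0.         409.19649576 190.5915648 ]
 [  0.           0.           1.        ]]
['frame', 'intrinsics', 'pose', 'shot']
top [[0.008, 0.984, -0.178, 0.315], [-1.0, 0.006, -0.016, -0.034], [-0.015, 0.178, 0.984, 1.607], [0.0, 0.0, 0.0, 1.0]] [[478.70605589   0.         261.66475224]
 [  0.         478.70605589 188.34218171]
 [  0.           0.           1.        ]]
['frame', 'intrinsics', 'pose', 'shot']
green_cupboard side 0.71 [191. 188
[... 743 characters left out ...]
[0.75  0.179 0.184]
torch side 0.64 [270. 129.] [ 0.731 -0.163  0.22 ]
torch top 0.74 [314. 130.] [ 0.744 -0.167  0.22 ]
   tri [ 0.758 -0.174  0.168]
hard_hat side 0.66 [368. 172.] [ 0.552 -0.505  0.   ]
hard_hat top 0.97 [410. 202.] [ 0.561 -0.511  0.   ]
   tri [ 0.567 -0.527 -0.051]
cleaner_bottle side 0.59 [131. 227.] [0.624 0.38  0.   ]
cleaner_bottle top 0.8 [146. 185.] [0.615 0.389 0.   ]
   tri [0.601 0.368 0.073]
paint_can side 0.77 [351. 216.] [ 0.417 -0.376  0.   ]
paint_can top 0.76 [376. 245.] [ 0.415 -0.391  0.   ]
   tri [ 0.423 -0.399 -0.055]
spares_box side 0.71 [101. 284.] [0.462 0.52  0.   ]
spares_box top 0.92 [109. 229.] [0.462 0.506 0.   ]
   tri [ 0.469  0.527 -0.043]
```

View pics/side0.png

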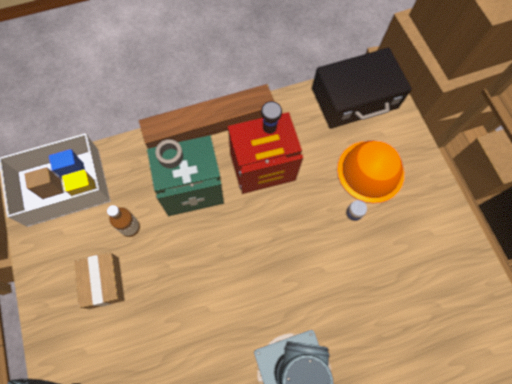

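View pics/top0.png

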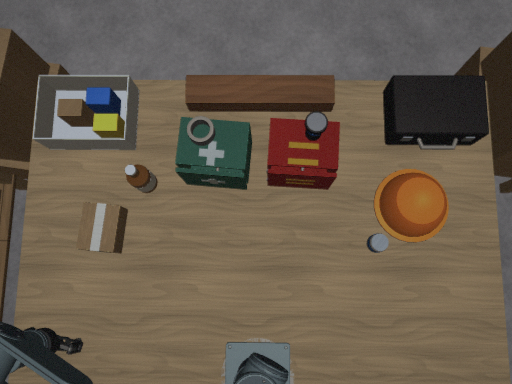

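The side view shows the green cupboard around (187,180) and the red one around (265,155). The top view shows them at (214,155) and (303,155), both shut, with a gap of about 70 mm between them. I'll refine the two poses by fitting their outlines.

Run:
```python
from h import *
from scipy.optimize import minimize
P={n:cams.capture(n) for n in("side","top")}
def poly(pic,x,y,a):
    c,s=np.cos(a),np.sin(a); pts=[]
    def add(X,Y,Z): pts.append(proj(pic,[x+c*X-s*Y,y+s*X+c*Y,Z]))
    for X in(-.07,.076):
        for Y in(-.105,.105):
            for Z in(0,.22): add(X,Y,Z)
    for Y in(-.103,.103):
        for Z in(.006,.214): add(-.094,Y,Z)
    return cv2.convexHull(np.array(pts,np.float32))
for t,x0 in(("green_cupboard",(.705,.142,0)),("red_cupboard",(.70,-.137,0))):
    M=[]
    for n in P:
        sl=silhouettes(t,P[n])
        if not sl: continue
        m=sl[0]["mask"].astype(np.uint8); 
        ign=np.zeros_like(m)
        for o in("tape_roll","torch"):
            q=silhouettes(o,P[n])
            if q: ign|=cv2.dilate(q[0]["mask"].astype(np.uint8),np.ones((5,5)))
        print(t,n,sl[0]["confidence"],sl[0]["bbox"]); M.append((P[n],m,ign))
    def cost(p,MM=M):
        e=0
        for pic,m,ign in MM:
            r=np.zeros((384*1,512),np.uint8)
            big=np.zeros((384,512),np.uint8); cv2.fillConvexPoly(big,np.round(poly(pic,*p)*16).astype(np.int32),255,cv2.LINE_AA,4)
            e+=(np.abs(big/255.-m)*(1-ign)).sum()
        return e
    for MM in (M,)+tuple([k] for k in M):
        r=minimize(cost,x0,args=(MM,),method="Nelder-Mead",options=dict(initial_simplex=np.array(x0)+np.vstack([np.zeros(3),np.diag([.01,.01,.1])]),xatol=1e-4))
        print(np.round(r.x,4),round(r.fun))
```

```text
green_cupboard side 0.65 [147.8, 134.8, 76.4, 82.0]
green_cupboard top 0.62 [174.9, 115.8, 77.6, 74.3]
[ 0.7026  0.1382 -0.0932] 384
[ 0.7056  0.1391 -0.0991] 208
[ 0.7012  0.1379 -0.0836] 135
red_cupboard side 0.95 [225.3, 113.0, 77.1, 82.4]
red_cupboard top 0.69 [265.2, 118.9, 73.4, 69.3]
[ 0.7046 -0.1347 -0.0573] 403
[ 0.7065 -0.1353 -0.0552] 185
[ 0.704  -0.1345 -0.0532] 211
```

Emit:
apply_moves:
  offset:
    - [0,0,0]
    - [3,-3,0]
    - [6,-6,0]
    - [8,-9,0]
    - [10,-12,0]
    - [12,-15,0]
    - [14,-18,0]
    - [16,-21,0]
    - [18,-24,0]
    - [20,-27,0]
    - [22,-30,0]
    - [24,-33,0]
    - [26,-36,0]
    - [28,-39,0]
    - [30,-42,0]
    - [33,-45,0]
    - [36,-46,0]
    - [36,-46,0]
    - [36,-46,0]
    - [36,-46,0]
  spin: [0,5,10,15,15,15,15,15,15,15,15,15,15,15,15,15,15,15,15,15]
  hand: 0

```text
clock: 3.47
tool_pos: [0.5027, 0.0712, 0.2309]
orientation: [-0.004, -3.14, -0.001]
force: [-0.6, 0.1, 0.2]
width: -0.0
```

Emit:
apply_moves:
  offset:
    - [0,0,-3]
    - [1,0,-6.5]
    - [3,0,-6.5]
    - [5,0,-6.5]
    - [6,0,-6.5]
    - [7,0,-6.5]
    - [7.4,0,-6.5]
    - [7.4,0,-6.5]
    - [7.4,0,-6.5]
  spin: [0,0,0,0,0,0,0,0,0]

```text
clock: 4.22
tool_pos: [0.5768, 0.0713, 0.1666]
orientation: [-0.002, -3.141, -0.0]
force: [0.0, -0.6, -0.4]
width: 0.0002
```

Run:
```python
from h import *
im=[]
for n in("side","top"):
    p=cams.capture(n); u=proj(p,[.60,.07,.17]); x,y=int(u[0]),int(u[1])
    im.append(cv2.resize(p["frame"][y-60:y+60,x-75:x+75],None,fx=2.6,fy=2.6,interpolation=2))
cv2.imwrite("pics/b.png",np.hstack(im)); print(sense()["force"],sense()["tool_pos"])
```

```text
[-0.93247766  0.79010281  0.03057805] [0.57662012 0.07114967 0.16657109]
```

View pics/b.png

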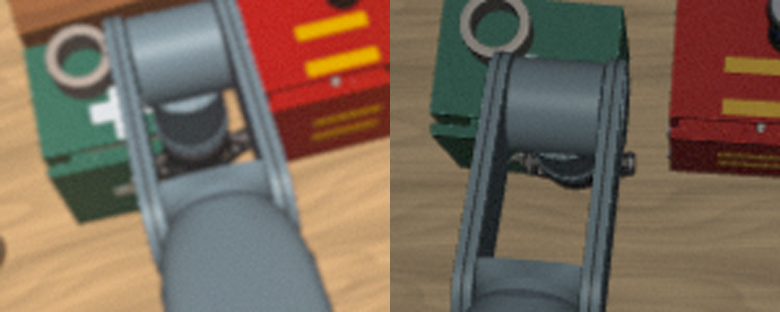

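The arm hides the fingertip in both views. The hand is in front of the door's right part, clear of the red cupboard. I'll press slowly and go by the force.

Emit:
apply_moves:
  offset:
    - [0.3,0,0]
    - [0.6,0,0]
    - [0.9,0,0]
    - [1.2,0,0]
    - [1.4,0,0]
    - [1.4,0,0]
  spin: [0,0,0,0,0,0]

```text
clock: 4.82
tool_pos: [0.5915, 0.0709, 0.1663]
orientation: [-0.003, -3.141, 0.0]
force: [-2.5, 0.3, 2.3]
width: 0.0
```

Emit:
apply_moves:
  offset:
    - [0.2,0,0]
    - [0.4,0,0]
    - [0.4,0,0]
  spin: [0,0,0]

```text
clock: 5.07
tool_pos: [0.5955, 0.0709, 0.1662]
orientation: [-0.003, -3.141, 0.0]
force: [-2.5, -0.8, 0.8]
width: 0.0
```

Emit:
apply_moves:
  offset:
    - [0.2,0,0]
    - [0.4,0,0]
    - [0.4,0,0]
  spin: [0,0,0]

```text
clock: 5.32
tool_pos: [0.5979, 0.0712, 0.1656]
orientation: [-0.003, -3.138, -0.001]
force: [-6.7, -0.5, 0.6]
width: -0.0001
```

Emit:
apply_moves:
  offset:
    - [0.1,0,0]
    - [0.2,0,0]
    - [0.2,0,0]
  spin: [0,0,0]

```text
clock: 5.57
tool_pos: [0.5977, 0.0713, 0.165]
orientation: [-0.003, -3.133, -0.001]
force: [-13.7, -0.8, 2.3]
width: 0.0002
```

The door is against its stop (-13.7 N, no more travel). Now I draw back steadily.

Emit:
apply_moves:
  offset:
    - [-0.5,0,0]
    - [-1.5,0,0]
    - [-2.5,0,0]
    - [-3.5,0,0]
    - [-4.5,0,0]
    - [-5.5,0,0]
    - [-6.5,0,0]
    - [-8,0,0]
    - [-10,0,0]
    - [-12,0,0]
    - [-14,0,0]
    - [-17,-3,0]
    - [-19,-5,3]
    - [-19,-7,6.5]
    - [-19,-10,6.5]
    - [-19,-14,6.5]
    - [-19,-18,6.5]
    - [-19,-20,6.5]
  spin: [0,0,0,0,0,0,0,0,0,0,0,0,0,0,0,0,0,0]

```text
clock: 7.07
tool_pos: [0.4115, -0.1328, 0.2321]
orientation: [0.005, 3.139, -0.005]
force: [0.3, 0.1, -0.7]
width: 0.0004
```

Run:
```python
from h import *
im=[]
hg=np.array([.6326,.2488])
for n in("side","top"):
    p=cams.capture(n)
    m=mark_of("green_press",p)
    if m: 
        w=atz(p,m[0]["pixel"],.17); d=w[:2]-hg; print(n,m[0]["confidence"],w,np.hypot(*d),"ang",np.arctan2(-d[0],-d[1])-np.arctan2(.014,.18)+.09)
    f=p["frame"].copy()
    for a in(.3,.4,.5):
        e=np.r_[hg+.206*np.array([-np.sin(a-.09),-np.cos(a-.09)]),.214]; u=proj(p,e); cv2.circle(f,(int(u[0]),int(u[1])),1,(255,0,255),-1)
    u=proj(p,[.60,.1,.17]); x,y=int(u[0]),int(u[1])
    im.append(cv2.resize(f[y-60:y+60,x-75:x+75],None,fx=2.6,fy=2.6,interpolation=2))
cv2.imwrite("pics/c.png",np.hstack(im)); print(sense()["force"],sense()["tool_pos"])
```

```text
side 0.64 [0.54495309 0.08505296 0.17      ] 0.18572849928689786 ang 0.5038330596973019
top 0.89 [0.53563618 0.09805891 0.17      ] 0.179234086986109 ang 0.5839920867108481
[ 0.68021474  0.05243845 -0.67399679] [ 0.41110065 -0.12907823  0.23124106]
```

View pics/c.png

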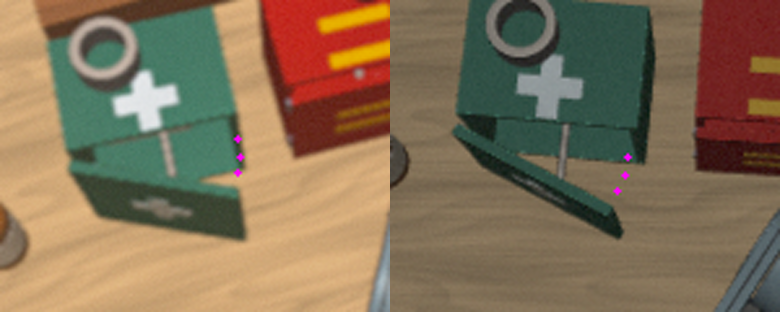

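The door now stands ajar. Its free edge is near (243,238) in the side crop and (617,236) in the top crop, about 0.4 rad open, with the plunger rod showing behind it. The red cupboard is shut. Next I go behind the edge.

Emit:
apply_moves:
  offset:
    - [3,2,0]
    - [6,4,0]
    - [9,6,0]
    - [12,8,0]
    - [14,10,0]
    - [15,11,0]
    - [15,11,-2]
    - [15,11,-4]
    - [15,11,-6.5]
    - [16,12,-6.5]
    - [17,14,-6.5]
    - [17,16,-6.5]
    - [17,18,-6.5]
    - [17,20,-6.5]
    - [17,21.5,-6.5]
    - [17,22.4,-6.5]
    - [17,22.4,-6.5]
  spin: [0,0,0,0,0,0,0,0,0,0,0,0,0,0,0,0,0]

```text
clock: 8.68
tool_pos: [0.5816, 0.0977, 0.1675]
orientation: [-0.002, 3.14, 0.001]
force: [0.1, 0.1, 0.4]
width: 0.0001
```

Run:
```python
from h import *
s=sense();t=s["tool_pos"];print(t,s["force"])
h=np.array([.6326,.2488])
for th in np.arange(.49,1.68,.045):
    u=np.array([-np.sin(th),-np.cos(th)]);n=np.array([np.cos(th),-np.sin(th)])
    d=.011*abs(n[0])+.0145*abs(n[1]); r=.16
    print(round(th,2),np.round(100*(h+r*u+d*n-t[:2]),1))
```

```text
[0.58157202 0.09772737 0.16749438] [0.12361429 0.12547707 0.40373952]
0.49 [-1.   0.2]
0.54 [-1.6  0.5]
0.58 [-2.2  0.8]
0.63 [-2.8  1.1]
0.67 [-3.5  1.5]
0.72 [-4.   1.9]
0.76 [-4.6  2.3]
0.81 [-5.2  2.7]
0.85 [-5.7  3.2]
0.9 [-6.2  3.7]
0.94 [-6.7  4.2]
0.99 [-7.2  4.7]
1.03 [-7.7  5.3]
1.08 [-8.1  5.9]
1.12 [-8.5  6.5]
1.17 [-8.9  7.2]
1.21 [-9.3  7.8]
1.26 [-9.6  8.5]
1.3 [-9.9  9.2]
1.35 [-10.1   9.9]
1.39 [-10.3  10.6]
1.44 [-10.5  11.4]
1.48 [-10.7  12.1]
1.53 [-10.8  12.9]
1.57 [-10.9  13.6]
1.62 [-10.9  14.3]
1.66 [-11.  15.]
```

Emit:
apply_moves:
  offset:
    - [-0.6,0.1,0]
    - [-1,0.2,0]
    - [-1.6,0.5,0]
    - [-2.2,0.8,0]
    - [-2.8,1.1,0]
    - [-3.5,1.5,0]
    - [-4,1.9,0]
    - [-4.6,2.3,0]
    - [-5.2,2.7,0]
    - [-5.7,3.2,0]
    - [-6.2,3.7,0]
    - [-6.7,4.2,0]
    - [-7.2,4.7,0]
    - [-7.7,5.3,0]
    - [-8.1,5.9,0]
    - [-8.5,6.5,0]
    - [-8.9,7.2,0]
    - [-9.3,7.8,0]
    - [-9.6,8.5,0]
    - [-9.6,8.5,0]
  spin: [0,0,0,0,0,0,0,0,0,0,0,0,0,0,0,0,0,0,0,0]

```text
clock: 10.35
tool_pos: [0.4843, 0.1814, 0.1662]
orientation: [-0.001, -3.141, -0.001]
force: [-0.2, 0.6, 0.2]
width: 0.0003
```

Run:
```python
from h import *
im=[]
hg=np.array([.6326,.2488])
for n in("side","top"):
    p=cams.capture(n)
    m=mark_of("green_press",p)
    if m: 
        w=atz(p,m[0]["pixel"],.17); d=w[:2]-hg; print(n,m[0]["confidence"],w,np.hypot(*d),"ang",np.arctan2(-d[0],-d[1])-np.arctan2(.014,.18)-.09)
    f=p["frame"].copy()
    u=proj(p,[.55,.15,.17]); x,y=int(u[0]),int(u[1])
    im.append(cv2.resize(f[y-60:y+60,x-75:x+75],None,fx=2.6,fy=2.6,interpolation=2))
cv2.imwrite("pics/d.png",np.hstack(im)); print(sense()["force"],sense()["tool_pos"])
```

```text
side 0.57 [0.45607063 0.21799131 0.17      ] 0.17919764221704038 ang 1.23039060481561
top 0.56 [0.45889638 0.22895072 0.17      ] 0.17483404480449963 ang 1.2893973757116295
[-0.41659567 -0.71425306  0.29184082] [0.48528949 0.17996632 0.16611557]
```

View pics/d.png

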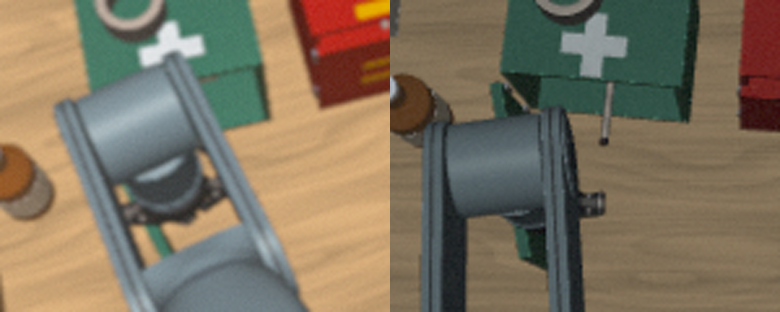

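The door is following (about 1.25 rad, seen at (530,260) in the top crop) and the force is light. I'll do the rest slower.

Emit:
apply_moves:
  offset:
    - [-0.2,0.5,0]
    - [-0.4,1.0,0]
    - [-0.5,1.5,0]
    - [-0.7,2.0,0]
    - [-0.8,2.5,0]
    - [-0.9,3.0,0]
    - [-1.0,3.5,0]
    - [-1.1,4.0,0]
    - [-1.2,4.4,0]
    - [-1.2,4.8,0]
    - [-1.3,5.1,0]
    - [-1.3,5.4,0]
    - [-1.3,5.6,0]
    - [-1.3,5.6,0]
  spin: [0,0,0,0,0,0,0,0,0,0,0,0,0,0]

```text
clock: 11.72
tool_pos: [0.4723, 0.2364, 0.1662]
orientation: [-0.003, -3.141, -0.0]
force: [-0.7, 0.1, -0.4]
width: -0.0002
```

Emit:
apply_moves:
  offset:
    - [0,-0.5,0]
    - [0,-1.5,0]
    - [-1,-3,0]
    - [-2,-6,0]
    - [-3,-9,2]
    - [-5,-12,5]
    - [-6,-16,7]
    - [-6,-20,7]
    - [-6,-24,7]
    - [-6,-28,7]
    - [-6,-32,7]
    - [-6,-35,7]
    - [-6,-35,7]
  spin: [0,0,0,0,0,0,0,0,0,0,0,0,0]

```text
clock: 12.8
tool_pos: [0.412, -0.1202, 0.2365]
orientation: [0.013, 3.141, -0.005]
force: [1.3, -1.1, -0.1]
width: -0.0001
```

Run:
```python
from h import *
im=[]
hg=np.array([.6326,.2488])
for n in("side","top"):
    p=cams.capture(n)
    for t,z in(("green_press",.17),("green_hinge",.17)):
        m=mark_of(t,p)
        if m: 
            w=atz(p,m[0]["pixel"],z); d=w[:2]-hg; print(n,t,m[0]["confidence"],w,np.hypot(*d),"ang",np.arctan2(-d[0],-d[1])-np.arctan2(.014,.18)-.09)
    f=p["frame"].copy()
    for a in(1.47,1.57,1.67):
        e=np.r_[hg+.206*np.array([-np.sin(a+.09),-np.cos(a+.09)]),.214]; u=proj(p,e); cv2.circle(f,(int(u[0]),int(u[1])),1,(255,0,255),-1)
    u=proj(p,[.55,.15,.17]); x,y=int(u[0]),int(u[1])
    im.append(cv2.resize(f[y-60:y+60,x-75:x+75],None,fx=2.6,fy=2.6,interpolation=2))
    cv2.imwrite(f"pics/e_{n}.png",p["frame"])
cv2.imwrite("pics/e.png",np.hstack(im)); print(sense()["force"],sense()["tool_pos"])
```

```text
side green_press 0.82 [0.46783981 0.29174807 0.17      ] 0.17026583747012675 ang 1.6581705299083045
side green_hinge 0.86 [0.63366116 0.24825168 0.17      ] 0.001194448444284327 ang -1.261482901146538
top green_press 0.72 [ 0.53083201 -0.46705596  0.17      ] 0.7230535763092009 ang -0.026405102618644732
top green_hinge 0.94 [0.63165538 0.23922633 0.17      ] 0.009620155846421341 ang -0.0692709777424687
[-0.53901756 -0.28303676 -0.88197193] [ 0.41215415 -0.11286823  0.23625423]
```

View pics/e.png

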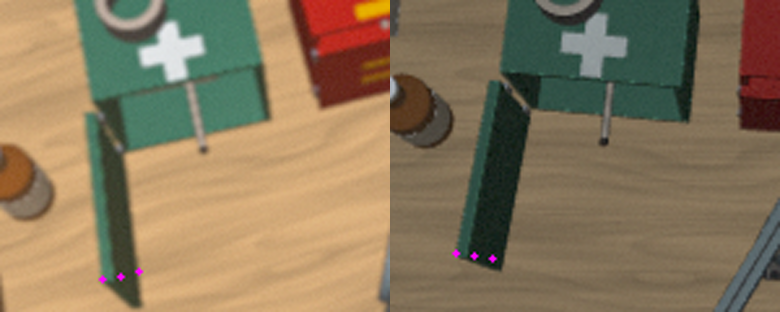

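View pics/e_top.png

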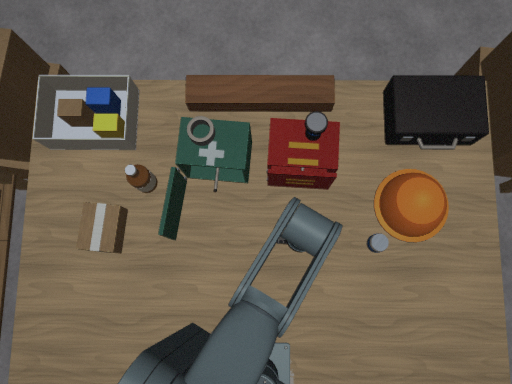

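The door stands about square. The inner top corner of its free end is at about (468,257) in the top crop, between the markers for 1.57 and 1.67 rad. The red cupboard is shut, the bystanders are where they were, and the arm is clear. I'll settle briefly and hand in.

Emit:
apply_moves:
  offset:
    - [0,0,0]
    - [0,0,0]
    - [0,0,0]
    - [0,0,0]
    - [0,0,0]
    - [0,0,0]
  spin: [0,0,0,0,0,0]

```text
clock: 13.6
tool_pos: [0.4124, -0.1139, 0.2363]
orientation: [0.003, 3.142, -0.0]
force: [0.9, 0.1, 0.6]
width: -0.0002
```

Run:
```python
from h import *
a=cv2.imread("pics/e_top.png");p=cams.capture("top");d=cv2.absdiff(a,p["frame"]).max(2)[140:250,150:345]
print("changed px near cupboards",(d>40).sum())
print(order.hand_in())
```

```text
changed px near cupboards 7
the job is handed in; nothing more can be done
None
```

The green cupboard's door is open about square to its front, and the job is handed in at about 13.7 s. I pressed the door to its stop with the shut fingertips (about 14 N at most). I then drew back, it sprang ajar to about 0.4 rad, and I pushed it open from behind its edge with the outside of the fingers. Force readings taken at the end of each opening move were under 1 N.

- **Door angle:** the last pictures put it at about 1.6 rad, and it did not move after the arm left.
- **Surroundings:** the red cupboard is shut, nothing else looks moved, and the arm stands clear of everything.
- **Checks that disagreed:** in the last look, the network's press point gave 1.66 rad from the side view. Its top-view match was false, so I set it aside and went by the door's corner in the picture.

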